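# Pop a lid out of the dispenser and trap it on the chute

## Robot

A 6-joint arm with a two-finger parallel gripper is mounted at the origin on the work surface. World frame = base frame: x ahead of the robot, y to its left, z up, the work surface at z = 0. Lengths are in mm, angles in rad, forces in N, time in s.
With the tool pointing down it reaches from about 375 to 900 mm from the base axis. Payload 3.1 kg.
Tool frame: the origin (TCP) lies at the very end of the fingers, on their centre line; the grasp point (between the pads) lies 19 mm behind it; z points along the fingers, y is the line along which they close (so a half turn about z gives the same grasp; the last joint's range is limited). The gripper opens to 87 mm and grips with 3 to 60 N. Pads are 19 mm wide; open, the fingers measure 117 mm over their backs; the gripper's body (75 mm by 190 mm) begins 51 mm behind the grasp point.
Start: joints at [1.155, 0.527, 1.433, -0, 1.181, -0.178], TCP at [146.581, 607.545, 222.548] pointing down, gripper open.
Joint ranges: [-3.08, 3.08], [-0.75, 2.2], [0.22, 2.44], [-1.43, 4.57], [0, 2.65], [-2.85, 2.85]. Speed limits (rad/s): [2.79, 2.79, 3.14, 3.14, 3.14, 3.14].

## Interface

Orientations are given as a unit quaternion [x, y, z, w].
In Python, from cell import observe, grab_frame, finish_job, recognise gives the robot as it stands.
- The arm moves only by the shell command python3 -m pendant 'ROWS' [FORCE]. ROWS is a JSON object of lists of equal length, an entry for each row: "dp": the shift along the world's x, y, z in m, a list of three; "twist": the turn, a rotation vector about the world's x, y, z in rad, a list of three; "hand": the finger opening in m, from 0 to 0.087. A call has 1 to 10 rows; each row is the pose to reach, as a shift and turn from the pose commanded when the call began; what a row does not reach only later rows make up. A row lasts 1/12 s, in which the tool goes at most 41.7 mm and 7.16 degrees, less where a joint would pass 70% of its speed; a pose out of reach is approached as far as the arm can. A call with a gripper value outside its range is refused whole. The fingers move at their own pace and stop on an object; FORCE is the grip in N (left out, the last holds). Time passes only in rows, so rows that repeat a pose let the fingers close. It gives the time, the measured TCP pose, the force, the opening and the grip force at its end, in the units of the state.
- observe(): the state, without advancing time (a new reading comes with each control period).
- grab_frame(name): name is "scene" or "top" or "wrist"; returns a dict with "image" (400x640x3 uint8, red, green, blue), "depth" (400x640 float32, mm along the optical axis (not along the pixel's ray), 0 where there is no reading), "intrinsics" (3x3 intrinsics, pixels), "rvec" (rotation vector, rad) and "tvec" (3), from world to camera coordinates, as OpenCV has them. Camera axes: x right, y down, z forward; pixel columns grow to the right and rows downward; lengths in mm; the calibration is good to about 2 mm. A picture is of the moment at which its call begins.
- finish_job(): hands the job in; it is judged then, once.
Trained networks look in the newest picture that a camera, given by its name, has taken for a name from the list of things; names that differ only in an ending like _2 or _b are one class to them, and where a whole thing is asked for, a point or a joint stands for the part that bears it (a point fixed in the world has none). Each returns a list of dicts, best first, with "score" (0 to 1); they miss things now and then, are a little off and sometimes report something else, mostly with a low value. They report only what shows in the picture. A call takes as long as a camera call. They do not tell look-alikes from the thing itself.
- recognise(camera, label): "point" ([column, row] in pixels, amid what is visible of it).
The state is a dict: "time": time; "joint_positions": joint angles; "dq": joint speeds; "tau": joint torques, N m; "tcp_pos": TCP position; "orientation": TCP orientation; "force": force on the tool from outside, world axes, zero at the start; "wrist_torque": the same for the moment, N m; "width": finger opening in mm; "grip_force": force on a finger pad.
Only numpy, scipy, OpenCV 4.12 (cv2) and the standard library are available. Lean on these libraries where they do the work, as an engineer would, in place of code of your own. Each camera call takes 0.05 s, during which the arm holds its last target. There are 200 camera calls.

## Task

Press the blue key of the lid dispenser down with one finger so that the spring pops the orange lid out, and trap the lid on the chute with the other finger before it slides off the lower end. Do not lift the lid, and leave the other things standing where they are. Finish while still holding: one finger keeping the key down, the other touching the lid and keeping it still on the chute, out of the place where it started.

Things in the scene. Friction and masses are not known exactly. Their poses are not given: they have to be found in the camera images.
- dispenser: fixed steel lid dispenser, 200 mm long, 135 mm wide, about 95 mm high at its rear. Origin on the counter under the chute's centre line; x points level uphill along the chute (to the grey spring housing), y across towards the blue key, z up. The lid leaves towards -x, roughly at the robot, up to 35 degrees either side
- chute: slick steel chute, sloping 15 degrees. Origin on its floor at the centre line, 45 mm above the dispenser's origin; x uphill along the floor, y across to the key, z square to the floor. Floor from x = -75 mm (open lower lip, nothing stops the lid there) to the grey housing at +86 mm; lane 58 mm wide between rails 4 mm thick and 14 mm tall
- lid: loose orange silicone lid, a disc 54 mm across, 18 mm tall, with a knob (16 mm across, 10 mm tall) on top, about 80 g; origin at the centre of its underside. At the start its centre is at chute x = 42 mm, against a blue gate at its downhill edge. Once let go it slides off the lip in 0.5 to 1 s. A finger standing in the lane straight beside the key stops it after about 35 mm
- pusher (a joint): travel of the black spring pusher behind the lid, 0 to 0.045 m downhill. It pushes with about 1 N at the start, falling to 0.5 N at the end of its travel, and drives the lid out when the gate drops
- key (a joint): how far the blue ejector key is pressed straight down: 0 up, 0.012 m fully down. A spring returns it (1.5 N at the top, 4.7 N at the bottom). It drops the gate with it; the lid is let go at about 8 to 10 mm, and if the key is let up again the gate rises under the lid
- key_top (a point): centre of the key's flat top, a blue pad 40 mm along the chute by 34 mm across, 56 mm above the counter when up, 44 mm when fully down. At dispenser x = -30 mm, y = 62 mm (the lane's centre line is y = 0). The lane's floor straight beside it is 37 mm above the counter: with the key down, a fingertip level with the key's top is 7 mm over that floor
- cups: a stack of yellow plastic cups, 59 mm across, 116 mm tall, standing beside the dispenser on the side away from the key; origin at the centre of its underside. Leave it alone
- tamper: a steel coffee tamper standing upright, 54 mm across, 74 mm tall, behind and to the key's side of the dispenser; origin at the centre of its underside. Leave it alone
- carafe: an empty glass carafe with a wooden collar, 116 mm across, 160 mm tall; origin at the centre of its underside. Leave it alone
- funnel: a stainless dosing funnel ring, 84 mm across, 40 mm tall; origin at the centre of its underside. Leave it alone
- jug: a steel milk jug with a handle, 80 mm across, 95 mm tall; origin at the centre of its underside. Leave it alone
- tin: a copper coffee tin with a black cap, 80 mm across, 130 mm tall; origin at the centre of its underside. Leave it alone
Not all that is in view belongs to the job. What is shaped like the dispenser but green is not meant. There is more than one size of the lid; the job needs the smaller.

How it is judged:
By the outcome, as a careful person would: the job done as asked, in the order asked, and still so for the second after the job is handed in, while the arm keeps its last pose, push and grip.
It also fails if it takes over 35 s, if anything falls off the work surface, if the arm or the gripper's body presses on something with over 40 N, if the wrist force passes 120 N, or if a joint passes its speed limit or range.

## Working session

There is one attempt and no reset: what is moved stays moved. The work goes in short steps, Python scripts to look and compute and a shell command to move; the robot and the scene stay as the last step left them, time stands still between calls to the robot, and variables do not carry over. Pictures are saved under pics/ and viewed, at most 10 in all, crops included, and the job is handed in when it is done.

```bash
mkdir -p pics; cat > h.py <<'E'
import numpy as np,cv2
from cell import observe,grab_frame,recognise,finish_job
def cam(f):
    R=cv2.Rodrigues(np.array(f["rvec"],float))[0];return R,np.array(f["tvec"],float).ravel(),np.array(f["intrinsics"],float)
def cloud(f):
    R,t,K=cam(f);d=f["depth"].astype(float);v,u=np.indices(d.shape)
    p=np.stack([(u-K[0,2])/K[0,0]*d,(v-K[1,2])/K[1,1]*d,d],-1)
    return (p-t)@R
def save(f,n,crop=None,s=1):
    im=f["image"][...,::-1]
    if crop: a,b,c,d=crop;im=im[b:d,a:c]
    cv2.imwrite("pics/"+n,cv2.resize(im,None,fx=s,fy=s,interpolation=cv2.INTER_CUBIC))
E
python3 - <<'E'
from h import *
im=[]
for c in("scene","top"):
    f=grab_frame(c);np.savez(c+".npz",**f);P=cloud(f);im.append(f["image"])
    for l in("dispenser","lid","key_top","cups","tamper","carafe","funnel","jug","tin"):
        for r in recognise(c,l):
            u,v=map(int,r["point"]);print(c,l,[u,v],round(r["score"],2),P[v,u].round() if f["depth"][v,u]>0 else 0)
    print(cam(f)[2][0,0], (-cam(f)[0].T@cam(f)[1]).round())
a=np.vstack(im);cv2.imwrite("pics/a.png",cv2.resize(a[...,::-1],(480,600)))
save(dict(image=im[0]),"s.png");save(dict(image=im[1]),"t.png")
print(observe())
E
```

```text
scene dispenser [262, 200] 0.86 [ 503. -159.   78.]
scene dispenser [351, 188] 0.69 [626.  85.  76.]
scene dispenser [349, 183] 0.61 [608.  91.  77.]
scene lid [363, 139] 0.77 [478. 257.  37.]
scene lid [349, 165] 0.71 [545. 142.  56.]
scene lid [348, 180] 0.46 [598.  94.  79.]
scene key_top [348, 162] 0.54 [533. 148.  55.]
scene cups [333, 215] 0.92 [679. -25. 104.]
scene tamper [389, 176] 0.54 [641. 235.  28.]
scene tamper [350, 164] 0.34 [541. 150.  51.]
scene carafe [168, 243] 0.59 [ 495. -446.  125.]
scene carafe [427, 136] 0.17 [629. 390. 109.]
scene funnel [198, 291] 0.56 [ 613. -448.   13.]
scene jug [397, 121] 0.8 [519. 363.  96.]
scene jug [339, 187] 0.74 [598.  61.  68.]
scene tin [426, 134] 0.87 [625. 388. 117.]
scene tin [354, 186] 0.63 [626.  96.  77.]
scene tin [166, 240] 0.62 [ 499. -445.  151.]
414.22668868672184 [1099. -387. 1160.]
top dispenser [269, 218] 0.87 [558. 118.  46.]
top dispenser [369, 257] 0.57 [ 452. -146.   50.]
top lid [277, 200] 0.8 [602.  94.  80.]
top lid [219, 254] 0.61 [464. 252.  39.]
top key_top [357, 274] 0.67 [ 408. -113.   54.]
top key_top 
[... 401 characters left out ...]
positions': array([ 1.15548930e+00,  5.27505912e-01,  1.43269423e+00,  4.00159882e-06,
        1.18138463e+00, -1.78524529e-01]), 'dq': array([ 2.21634287e-04, -1.83195226e-04,  7.04714762e-04,  6.12282271e-05,
        2.76406933e-04,  4.23050842e-04]), 'tau': array([-4.59311650e-04, -4.40027940e+01, -1.76987922e+01,  6.34364435e-02,
        5.03027171e-02,  8.13135927e-06]), 'tcp_pos': array([146.58907279, 607.55074207, 222.54660229]), 'orientation': array([ 1.18115626e-01,  9.92999848e-01,  4.31009113e-06, -6.16991718e-07]), 'force': array([-0.97530892,  0.30570738,  0.46994332]), 'wrist_torque': array([ 0.03526236,  0.0002325 , -0.02655685]), 'grip_force': 0.0, 'width': 87.09656265995082}
```

View pics/t.png

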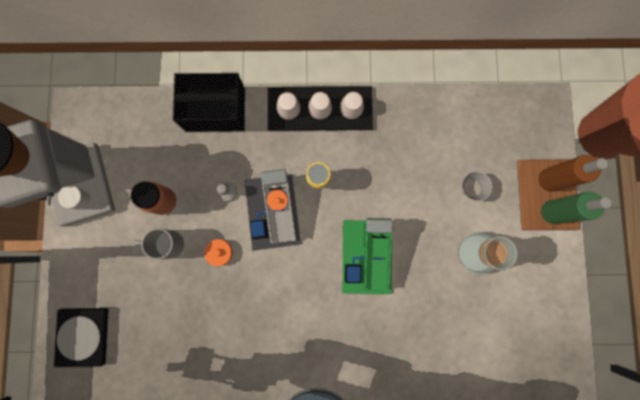

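```bash
python3 - <<'E'
from h import *
f=dict(np.load("top.npz"));save(f,"tc.png",(190,150,400,300),3.8)
E
```

```text
(no output)
```

View pics/tc.png

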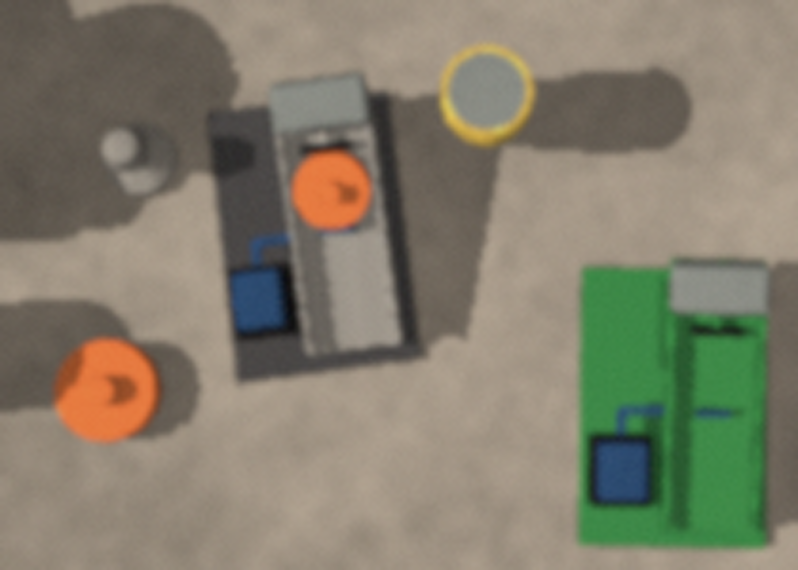

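The top view shows these look-alikes:
- **Lids:** the small one in the steel dispenser at (277,200) and a big loose one at (218,252). I choose the small one.
- **Dispensers:** the steel one at (270,215) and a green one at (367,257). I choose the steel one.
- **Blue keys:** (258,229) on the steel dispenser and (354,273) on the green one. I choose the first.

The close crop confirms the choice. The cups at (318,174) and the tamper at (226,190) stay put.

```bash
python3 - <<'E'
from h import *
from scipy.optimize import least_squares
obs=[]
c15,s15=np.cos(.2618),np.sin(.2618)
def seg(c,box):
    f=dict(np.load(c+".npz"));a,b,cc,d=box;im=f["image"][b:d,a:cc].astype(int);r,g,bl=im[...,0],im[...,1],im[...,2]
    o=[]
    for nm,m in(("key",(bl>r+35)&(bl>g+15)),("lid",(r>150)&(r>bl+80))):
        n,l,st,ce=cv2.connectedComponentsWithStats(m.astype(np.uint8))
        k=1+np.argmax(st[1:,4]);o.append(ce[k]+[a,b]);P=cloud(f)[b:d,a:cc][l==k]
        print(c,nm,o[-1].round(1),st[k],np.median(P,0).round(1))
    return f,o
def ray(f,uv,z):
    R,t,K=cam(f);C=-R.T@t;w=R.T@np.linalg.inv(K)@[*uv,1];return (C+w*(z-C[2])/w[2])[:2]
for c,box in(("top",(245,165,300,245)),("scene",(320,145,375,200))):
    f,o=seg(c,box);k=ray(f,o[0],56);l=ray(f,o[1],71)
    a=np.array([-30,62.]);b=np.array([42*c15-16*s15,0])
    y=np.subtract(np.arctan2(*(l-k)[::-1]),np.arctan2(*(b-a)[::-1]))
    M=np.array([[np.cos(y),-np.sin(y)],[np.sin(y),np.cos(y)]])
    o=(k+l)/2-M@((a+b)/2)
    print(c,k.round(1),l.round(1),"len",np.linalg.norm(l-k),np.linalg.norm(b-a),"yaw",np.degrees(y),"org",o.round(1),"target TCP",(o+M@[-30,31]).round(1))
E
```

```text
top key [257.2 228.4] [  6  56  14  16 193] [530.7 148.8  56. ]
top lid [276.7 199.6] [ 22  25  21  20 343] [602.9  94.6  74. ]
top [529.8 148.1] [604.1  95.4] len 91.1187021342396 90.86609825595251 yaw 7.648249015841585 org [567.9  90.6] target TCP [534.  117.3]
scene key [347.6 162.2] [ 21  12  14  12 103] [533.1 146.5  54.3]
scene lid [349.2 182. ] [ 21  31  18  13 187] [605.   94.   73.4]
scene [533.5 145.2] [603.1  96. ] len 85.21246111783476 90.86609825595251 yaw 7.729652451077429 org [569.3  89.5] target TCP [535.4 116.1]
```

```bash
python3 -m pendant '{"dp":[[0.2,-0.25,0],[0.2,-0.25,0],[0.2,-0.25,0],[0.2,-0.25,0],[0.2,-0.25,0],[0.2,-0.25,0],[0.2,-0.25,0],[0.2,-0.25,0],[0.2,-0.25,0]],"twist":[[0,0,0.1],[0,0,0.2],[0,0,0.3],[0,0,0.372],[0,0,0.372],[0,0,0.372],[0,0,0.372],[0,0,0.372],[0,0,0.372]],"hand":[0.047,0.047,0.047,0.047,0.047,0.047,0.047,0.047,0.047]}' 20
python3 -m pendant '{"dp":[[0.187,-0.24,0],[0.187,-0.24,0],[0.187,-0.24,0],[0.187,-0.24,-0.03],[0.187,-0.24,-0.07],[0.187,-0.24,-0.1],[0.187,-0.24,-0.1],[0.187,-0.24,-0.1],[0.187,-0.24,-0.1],[0.187,-0.24,-0.1]],"twist":[[0,0,0],[0,0,0],[0,0,0],[0,0,0],[0,0,0],[0,0,0],[0,0,0],[0,0,0],[0,0,0],[0,0,0]],"hand":[0.047,0.047,0.047,0.047,0.047,0.047,0.047,0.047,0.047,0.047]}'
python3 - <<'E'
from h import *
s=observe();print(s)
f=grab_frame("wrist");save(f,"w1.png")
E
```

```text
time: 1.75
tcp_pos: [350.1, 354.1, 222.8]
orientation: [-0.065, 0.998, -0.001, 0.001]
force: [-0.4, 0.2, 0.7]
width: 47.8
grip_force: 0.0
time: 2.58
tcp_pos: [533.6, 116.7, 120.9]
orientation: [-0.066, 0.998, 0.0, -0.002]
force: [-0.3, -0.6, 1.4]
width: 47.3
grip_force: 0.0
{'time': 2.5833, 'joint_positions': array([ 1.04604923e-02,  5.67436848e-01,  1.72185897e+00,  5.70498609e-04,
        8.55568269e-01, -1.69284713e+00]), 'dq': array([ 0.04621159, -0.05471261,  0.0175519 ,  0.00957422,  0.01889276,
        0.00301325]), 'tau': array([ -1.40886884, -38.79834652, -12.52112836,  -0.14224017,
        -0.08418631,  -0.04112305]), 'tcp_pos': array([533.60528202, 116.71961869, 120.85646624]), 'orientation': array([-6.60200860e-02,  9.97816930e-01,  3.05923852e-04, -1.62117704e-03]), 'force': array([-0.34157952, -0.56271452,  1.35819528]), 'wrist_torque': array([ 0.01934458,  0.0443538 , -0.01321092]), 'grip_force': 0.0, 'width': 47.327568446720946}
```

View pics/w1.png

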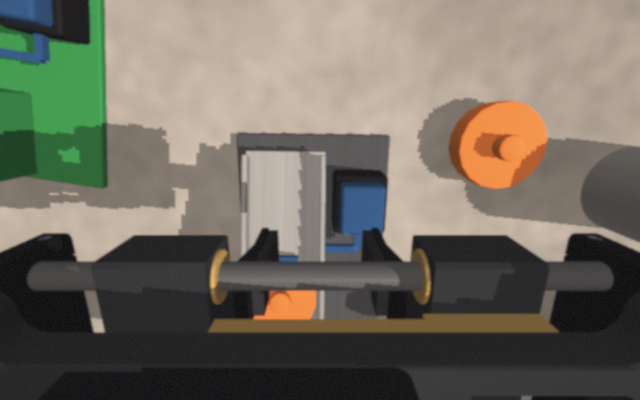

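The wrist view shows the key at (360,205), the lane at columns 245–325, the lid at (290,303), and the fingers at columns 265 and 378. Next I check the key's position from here.

```bash
python3 - <<'E'
from h import *
f=grab_frame("wrist");P=cloud(f);im=f["image"].astype(int)
m=(im[...,2]>im[...,0]+35)&(im[...,2]>im[...,1]+15);m[:,:320]=0
Q=P[m];Q=Q[(Q[:,2]>53)&(Q[:,2]<60)]
c=cv2.minAreaRect(Q[:,:2].astype(np.float32));print(len(Q),np.median(Q,0),c)
# rails / lane in dispenser frame
y=np.radians(7.7);M=np.array([[np.cos(y),np.sin(y)],[-np.sin(y),np.cos(y)]])
k=np.array([530,148.]);D=(P[...,:2]-k)@M.T+[-30,62]
s=(abs(D[...,0]+45)<10)&(abs(D[...,1])<90)
for b in range(-50,90,4):
    q=s&(abs(D[...,1]-b)<2);print(b,P[q][:,2].mean().round(1) if q.any() else None,end="; ")
E
```

```text
1918 [528.30505328 147.80434103  54.96398456] ((530.0516967773438, 148.8797607421875), (39.42444610595703, 33.204261779785156), 8.024664878845215)
-50 179.4; -46 195.9; -42 6.6; -38 None; -34 233.3; -30 193.5; -26 184.3; -22 188.4; -18 188.6; -14 189.6; -10 191.6; -6 192.6; -2 186.0; 2 185.6; 6 171.3; 10 188.8; 14 175.1; 18 159.2; 22 151.3; 26 152.2; 30 154.9; 34 166.2; 38 151.4; 42 135.1; 46 136.5; 50 179.6; 54 184.8; 58 186.4; 62 183.7; 66 190.9; 70 193.5; 74 193.1; 78 195.7; 82 207.1; 86 218.4;
```

Key confirmed at (530,149), yaw 8°. I descend to just above the key.

```bash
python3 -m pendant '{"dp":[[0,0.001,-0.03],[0,0.001,-0.055],[0,0.001,-0.06],[0,0.001,-0.06],[0,0.001,-0.06]],"twist":[[0,0,0],[0,0,0],[0,0,0],[0,0,0],[0,0,0]],"hand":[0.047,0.047,0.047,0.047,0.047]}'
python3 - <<'E'
from h import *
f=grab_frame("scene");save(f,"s2.png",(290,110,410,230),5)
f=grab_frame("wrist");save(f,"w2.png")
E
```

```text
time: 3.1
tcp_pos: [533.8, 119.6, 63.8]
orientation: [-0.068, 0.998, 0.0, 0.001]
force: [0.9, 1.0, 0.9]
width: 46.8
grip_force: 0.0
```

View pics/w2.png

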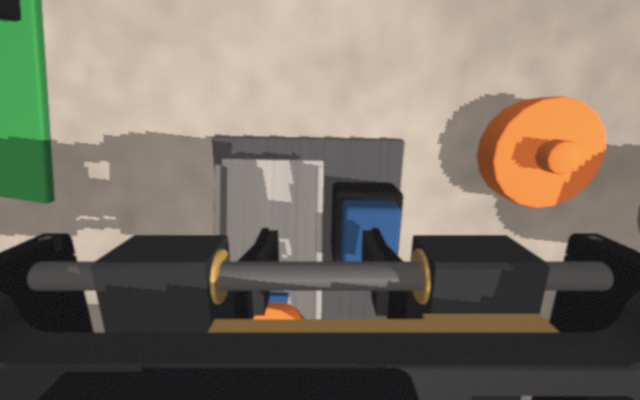

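View pics/s2.png

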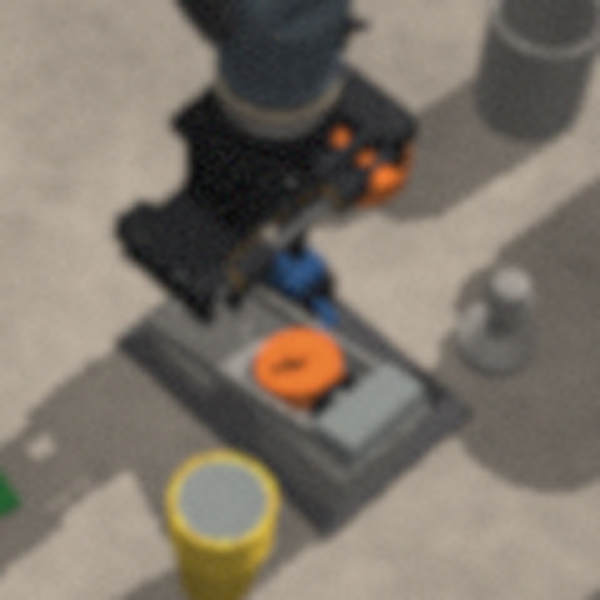

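The right finger is over the key (375,235) and the left one over the lane (268,240), with the lid still in place. I press now.

```bash
python3 -m pendant '{"dp":[[0,0,-0.008],[0,0,-0.016],[0,0,-0.019],[0,0,-0.0195],[0,0,-0.0195],[0,0,-0.0195],[0,0,-0.0195],[0,0,-0.0195],[0,0,-0.0195],[0,0,-0.0195]],"twist":[[0,0,0],[0,0,0],[0,0,0],[0,0,0],[0,0,0],[0,0,0],[0,0,0],[0,0,0],[0,0,0],[0,0,0]],"hand":[0.047,0.047,0.047,0.047,0.047,0.047,0.047,0.047,0.047,0.047]}'
python3 - <<'E'
from h import *
f=grab_frame("scene");save(f,"s3.png",(290,110,410,230),5)
f=grab_frame("wrist");save(f,"w3.png")
print(observe()["tcp_pos"],observe()["force"])
E
```

```text
time: 4.03
tcp_pos: [535.4, 118.9, 44.2]
orientation: [-0.067, 0.998, 0.0, 0.002]
force: [1.1, 2.0, 9.8]
width: 47.1
grip_force: 5.1
[535.36865804 118.85049284  44.20148289] [1.41669733 1.88016956 9.00774119]
```

View pics/s3.png

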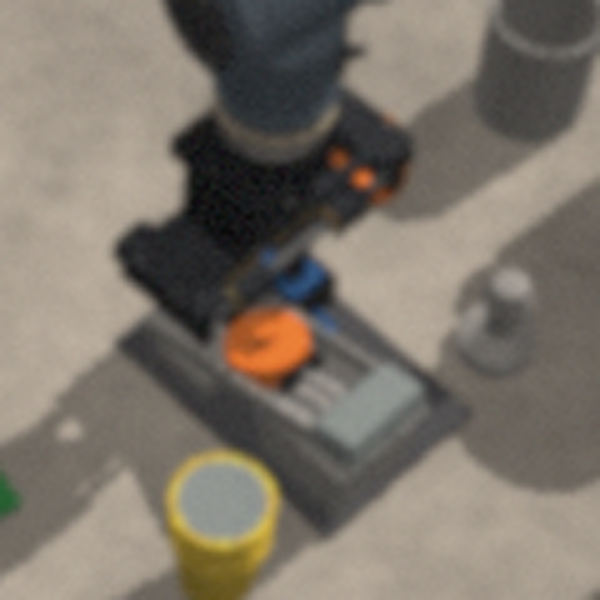

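View pics/w3.png

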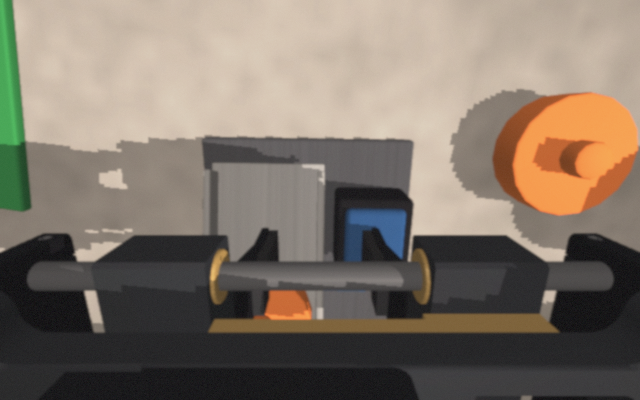

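The lid is out at scene (344,178) against the lane finger. The pusher is extended and the key is down, with 9.8 N at the stop. I check that it is still.

```bash
cat > q.py <<'E'
from h import *
f=grab_frame("scene");P=cloud(f);im=f["image"].astype(int)
m=(im[...,0]>150)&(im[...,0]>im[...,2]+80);b=np.zeros_like(m);b[170:195,325:365]=1;m&=b
v,u=np.nonzero(m);p=np.median(P[m],0)
y=np.radians(7.9);M=np.array([[np.cos(y),np.sin(y)],[-np.sin(y),np.cos(y)]])
print(len(u),u.mean(),v.mean(),p.round(1),"disp",M@(p[:2]-[568.3,91]),"force",observe()["force"],observe()["tcp_pos"])
E
python3 q.py
python3 -m pendant '{"dp":[[0,0,0],[0,0,0],[0,0,0],[0,0,0],[0,0,0],[0,0,0]],"twist":[[0,0,0],[0,0,0],[0,0,0],[0,0,0],[0,0,0],[0,0,0]],"hand":[0.047,0.047,0.047,0.047,0.047,0.047]}'
python3 q.py
```

```text
172 343.20348837209303 178.22674418604652 [579.7  89.8  66.4] disp [11.09005622 -2.79442185] force [1.50684849 0.76315411 9.13821332] [535.34811499 118.84807636  44.19116059]
time: 4.68
tcp_pos: [535.4, 118.8, 44.2]
orientation: [-0.067, 0.998, 0.0, 0.002]
force: [0.9, 1.0, 9.1]
width: 46.8
grip_force: 5.1
172 343.20348837209303 178.22674418604652 [579.2  90.   66.5] disp [10.62160626 -2.48046358] force [0.22531373 1.26928875 8.30920595] [535.39497633 118.85918517  44.22232867]
```

The lid is still, but it may be partly hidden. I check its uphill edge to confirm that it really rests on the finger.

```bash
python3 - <<'E'
from h import *
y=np.radians(7.9);M=np.array([[np.cos(y),np.sin(y)],[-np.sin(y),np.cos(y)]])
def edge(f):
    P=cloud(f);im=f["image"].astype(int);m=(im[...,0]>140)&(im[...,0]>im[...,2]+70);b=np.zeros_like(m);b[165:195,325:370]=1;m&=b
    R,t,K=cam(f);C=-R.T@t;v,u=np.nonzero(m)
    W=np.c_[u,v,np.ones(len(u))]@np.linalg.inv(K).T@R
    # intersect with plane of lid top: z=45+x_d*tan15+18/cos15
    d=np.array([*(-np.tan(.2618)*M[0]),1]);k=45+18/np.cos(.2618)-np.tan(.2618)*M[0]@[568.3,91]
    X=C+W*((k-d@C)/(W@d))[:,None]
    D=(X[:,:2]-[568.3,91])@M.T
    return np.percentile(D[:,0],[0,1,50,99,100]).round(1),np.percentile(D[:,1],[1,50,99]).round(1)
print(edge(dict(np.load("scene.npz"))));print(edge(grab_frame("scene")))
E
```

```text
(array([ 8.4,  9.4, 35.9, 61.4, 63.2]), array([-26.8,  -0.4,  24.4]))
(array([-15.3, -14.3,   9.7,  34.7,  35.5]), array([-28.4,  -0.8,  25.9]))
```

```bash
python3 -c "from cell import finish_job;print(finish_job())"
```

```text
the job is handed in; nothing more can be done
None
```

I handed the job in at about 5 s on the robot's clock, with one finger holding the blue key fully down and the other stopping the orange lid on the chute, about 28 mm below its start and not moving. That the lid touches the finger is worked out from its position and from its staying still, because the force readings were too noisy to show it.

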